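Third hand: hold an extinguisher cylinder against the sprung stop

ROBOT

A 6-joint arm with a two-finger parallel gripper is mounted at the origin on the work surface. World frame = base frame: x ahead of the robot, y to its left, z up, the work surface at z = 0. Lengths are in m, angles in rad, forces in N, time in s.
With the tool pointing down it reaches from about 0.4 to 0.825 m from the base axis. Payload 7 kg.
Tool frame: the origin (TCP) lies at the very end of the fingers, on their centre line; the grasp point (between the pads) lies 19 mm behind it; y points along the fingers, x is the direction in which the jaws open and shut, and the axes are right-handed (so a half turn about y gives the same grasp; the last joint's range is limited). The gripper opens to 88 mm and grips with 3 to 60 N. Pads are 19 mm wide; open, the fingers measure 130 mm over their backs; the gripper's body (78 mm by 193 mm) begins 47 mm behind the grasp point.
Start: joints at [-0.819, 0.359, 0.012, 0, -1.224, -0.288], TCP at [0.302, -0.604, 0.227] pointing down, gripper open.
Joint ranges: [-3.07, 3.07], [-1.43, 2.12], [-1.02, 1.25], [-3.03, 1.67], [-3.05, -0], [-3.03, 3.03]. Speed limits (rad/s): [2.39, 2.39, 3.01, 3.14, 3.14, 3.14].

INTERFACE

Orientations are given as [roll, pitch, yaw] about the fixed x, y, z axes, in that order (R = Rz(yaw) Ry(pitch) Rx(roll)).
In Python, from station import arm gives the robot as it stands.
- The arm moves only by the tool move_arm, never from a script. Its arguments are lists of equal length, an entry for each row: "jaw": the closure, from 0 (fully open) to 1 (shut); "offset": the shift along the tool's x, y, z in m, a list of three; "roll": the turn about the tool's y in rad. In form: {"jaw": [jaw, ...], "offset": [[dx, dy, dz], ...], "roll": [roll, ...]}. A call has 1 to 5 rows; each row shifts and turns the commanded pose from where the row before left it, along the tool's axes as they then stand; what a row does not reach is not made up. A row lasts 1/8 s, in which the tool goes at most 62.5 mm and 10.7 degrees, less where a joint would pass 70% of its speed; a pose out of reach is approached as far as the arm can. A call is refused whole if a number of a shift passes 0.0625 or a number of a turn 0.188, either way. A call with a gripper value outside its range is refused whole. The fingers move at their own pace and stop on an object; "grip_force" is the grip in N (left out, the last holds). Time passes only in rows, so rows that do not move let the fingers close. It gives the time, the measured TCP pose, the force and the opening at its end, in the units of the state.
- arm.get_state(): the state, without advancing time (a new reading comes with each control period).
- arm.grab_frame(name): name is "scene" or "side" or "wrist"; returns a dict with "pixels" (400x640x3 uint8, blue, green, red), "fovy" (degrees; the focal length in pixels is half the picture's height over the tangent of half this angle, whatever the lens; pixels are square), "cx", "cy" (the principal point, pixels), "position" and "attitude" of the camera in the world; the wrist camera has in their place "hand_eye" (4x4, takes a point from camera to tool coordinates, whose origin is the TCP and whose axes are the tool frame's). Camera axes: x right, y down, z forward; pixel columns grow to the right and rows downward; lengths in m; the calibration is good to about 2 mm. The wrist camera is an equidistant fisheye: a pixel r from the principal point sees the ray r / f radians off the axis. A picture is of the moment at which its call begins: read the wrist's pose just before it. There is no depth.
- arm.job_done(): hands the job in, once; it reports no verdict.
Trained networks look in a picture, given as the dict that the camera call returned (one of the last four; its "shot" number tells which), for a name from the list of things; names that differ only in an ending like _2 or _b are one class to them, and where a whole thing is asked for, a point or a joint stands for the part that bears it (a point fixed in the world has none). Each returns a list of dicts, best first, with "p" (0 to 1); they miss things now and then, are a little off and sometimes report something else, mostly with a low value. They report only what shows in the picture. A call takes as long as a camera call.
- arm.recognise(picture, thing): "position" ([x, y, z] in m, in world coordinates, good to about 4 mm: the middle of the surface that is visible of it).
- arm.landmark_of(picture, thing): "position" ([x, y, z] in m, in world coordinates, good to about 4 mm: a listed point, or the origin of a listed thing).
The state is a dict: "t": time; "q": joint angles; "qd": joint speeds; "joint_efforts": joint torques, N m; "eef_pos": TCP position; "ee_rot": TCP orientation; "force": force on the tool from outside, world axes, zero at the start; "moment": the same for the moment, N m; "width": finger opening in m.
Only numpy, scipy, OpenCV 4.12 (cv2) and the standard library are available. Lean on these libraries where they do the work, as an engineer would, in place of code of your own. Each camera call takes 0.05 s, during which the arm holds its last target.

TASK

First turn the turntable by its yellow handle to its index stop, so that the open end of the cradle faces the fitter's side of the bench, at the green block. Then take the empty red extinguisher cylinder from its wooden rest and lay it in the turntable's cradle without dropping it, neck outwards, and press its base steadily against the sprung black stop until the stop's yellow pointer stands in the green band; never drive the stop to the end of its travel, and leave the other things where they are. Finish while still gripping and pressing the cylinder: the fitter will now screw the valve in.

Things in the scene. Friction and masses are not known exactly. Their poses are not given: they have to be found in the camera images.
- turntable (a joint): Angle in rad about the vertical through jig_center, growing counter-clockwise from above. Aluminium disc, 280 mm across, top 35 mm above the bench, on a grey round base. Starts between 0 and 0.5; the hard index stop is at 1.571, where the green line at the rim meets the green block on the base; within 0.04 counts. Friction 0.4 N m (3.5 N at the handle) keeps it where left; no spring.
- handle (a point): Upright yellow round handle post on the turntable, 20 mm diameter, its top 58 mm above the disc (93 mm above the bench); this point is on the post's axis 18 mm below its top (75 mm above the bench), 115 mm from the turntable axis in jig_center's -y direction. Its axes turn with the turntable.
- jig_center (a point): On the turntable's axis, 82 mm above the bench, 47 above the disc; turns with it. x: cradle's long axis, to its open end, away from the stop; z up. A seated cylinder's axis runs along x through this point. Cradle: two grey 90-degree V-blocks centred at x = -42 and +42 mm (each 14 mm long, 80 wide in y, tops 44 above the disc); the 70 mm between them is free down to the disc for fingers.
- stop_slide (a joint): Travel of the sprung black stop in m, 0 when free, growing as the stop is pushed along jig_center's -x; spring 1000 N/m, so 0.010 is 10 N; hard end of travel at 0.022. The green band of the pointer scale is 0.006 to 0.014, the red band begins at 0.018. Aim for 0.010.
- stop_plate: The black stop plate, 56 mm wide, 52 mm high, 8 mm thick, with a thin yellow pointer at its +y side over a white scale block with a green and a red band. Origin in the middle of its pressing face, which looks along jig_center's +x; with the stop free the face is at x = -75 mm from jig_center, at the height of the cylinder's axis.
- cyl_center (a point): Point on the axis of the red empty extinguisher cylinder, 85 mm from its flat base, where to grip it. Diameter 54 mm, whole length 190 mm, about 0.45 kg; x points along the axis to the neck; it may be rolled about that axis. It starts lying in the rest, its axis 59 mm above the bench. The straight wall runs from the base (x = -85 mm) to x = +62 mm.
- cylinder: The same red cylinder; its origin and axes are those of cyl_center.
- cyl_neck (a point): Middle of the end face of the cylinder's bare steel neck (25 mm diameter), 105 mm from cyl_center along its x.
- rest: Fixed plywood rest, 160 x 110 x 12 mm, with two grey V-blocks like the cradle's, at x = -42 and +42 mm; the lying cylinder's axis is 59 mm above the bench. Origin under its centre, x along the cylinder. Either the rest is on the robot's left and the turntable on its right, or the other way round.
- tape_roll: Loose red roll of tape lying flat, ring of 90 mm outside diameter, 48 mm high, on the bench between robot and work; origin under its centre. Leave alone.
- valve_head: Loose brass valve block, 34 mm square, with two black levers, 80 mm high over all; origin under its centre. Leave alone.
- spray_can: Loose standing spray can, 54 mm diameter, about 160 mm high; origin under its centre. Leave alone.

How it is judged:
On the way, in this order (a step that is already met when the one before it is completed fails the run):
1. the turntable is turned to its index stop (value of joint turntable above 1.53 rad), for 0.2 s.
2. the cylinder lies in the turntable's cradle, neck outwards (value of joint turntable above 1.53 rad and y of cyl_center in the frame of jig_center between -0.006 and 0.006 m and z of cyl_center in the frame of jig_center between -0.006 and 0.006 m and angle between the x axis of cyl_center and the x axis of jig_center, either way round below 0.12 rad and x of cyl_neck in the frame of jig_center above 0.06 m), for 0.2 s.
At the end, for the whole second after the job is handed in: The turntable is at its index stop (1.53 rad or more); the cylinder lies still in its cradle (axis within 6 mm and 0.12 rad of the cradle's), neck outwards; its base holds the stop pressed in by 6 to 14 mm, with 5 to 16 N between them; the fingers are still on the cylinder (all of step 2 and value of joint stop_slide between 0.006 and 0.014 m and contact force between cylinder and stop_plate between 5 and 16 N and contact force between the fingers and cylinder above 1 N and linear speed of cylinder below 0.02 m/s); the arm keeps its last pose, push and grip.
It fails at once if the stop is driven to the end of its travel (19 mm or more) (value of joint stop_slide above 0.019 m).
It fails at once if the cylinder is dropped (falls or flies free of the fingers faster than 0.5 m/s) (contact force between the fingers and cylinder below 0.05 N and linear speed of cylinder above 0.5 m/s).
It fails at once if a bystander is moved by more than 30 mm (distance of any of valve_head, spray_can, tape_roll from where it was at the start of the episode above 0.03 m).
It also fails if it takes over 64 s, if anything falls off the work surface, if the arm or the gripper's body presses on something with over 40 N, if the wrist force passes 120 N, or if a joint passes its speed limit or range.

## Working session

There is one attempt and no reset: what is moved stays moved. The work goes in short steps, Python scripts to look and compute and a tool call to move; the robot and the scene stay as the last step left them, time stands still between calls to the robot, and variables do not carry over. Pictures are saved under pics/ and viewed, and the job is handed in when it is done.

Besides the shell and the picture viewer there is one more tool, called after ">>>" in YAML: its name, and indented under it one key for each argument. move_arm: Moves the arm, as the interface text tells. Its arguments: {"type":"object","properties":{"jaw":{"type":"array","items":{"type":"number"}},"offset":{"type":"array","items":{"type":"array","items":{"type":"number"}}},"roll":{"type":"array","items":{"type":"number"}},"grip_force":{"type":"number"}},"required":["jaw","offset","roll"]}

```bash
ls; mkdir -p pics
cat > h.py <<'E'
import numpy as np,cv2
from station import arm
from scipy.spatial.transform import Rotation as R
def snap(n,f):
    p=arm.grab_frame(n); cv2.imwrite('pics/'+f,p['pixels']); return p
def st():
    s=arm.get_state()
    print('t',round(s['t'],3),'p',np.round(s['eef_pos'],4),'rpy',np.round(s['ee_rot'],3),'F',np.round(s['force'],1),'w',round(s['width'],4))
    print(np.round(R.from_euler('xyz',s['ee_rot']).as_matrix(),3).tolist(), 'q',np.round(s['q'],3))
    return s
E
python3 - <<'E'
from h import *
st()
for n in ['scene','side']:
    p=snap(n,n+'0.png'); print(n,p['position'],p['attitude'],p['fovy'])
    for th in ['handle','jig_center','cyl_center','cyl_neck','stop_plate','tape_roll','valve_head','spray_can','rest']:
        print(th,[(np.round(d['position'],3).tolist(),round(d['p'],2)) for d in arm.landmark_of(p,th)[:2]])
E
```

```text
pics
t 0.0 p [ 0.3017 -0.6032  0.2256] rpy [-1.571e+00 -2.000e-03  2.034e+00] F [ 0.2 -0.7 -0.8] w 0.0874
[[-0.447, -0.001, -0.894], [0.894, 0.001, -0.447], [0.002, -1.0, 0.0]] q [-0.819  0.359  0.011 -0.    -1.224 -0.288]
scene [1.1694972  0.04574095 0.91591979] [-2.53456288  0.01657201  1.44558461] 54.34378134758423
handle [([0.464, -0.25, 0.073], 0.95)]
jig_center [([0.57, -0.198, 0.087], 0.91)]
cyl_center [([0.556, 0.216, 0.06], 0.94)]
cyl_neck [([0.647, 0.169, 0.06], 0.64)]
stop_plate [([0.538, -0.136, 0.078], 0.47)]
tape_roll [([0.428, -0.018, 0.002], 0.83)]
valve_head [([0.78, 0.027, -0.001], 0.76)]
spray_can [([0.599, 0.424, 0.001], 0.91)]
rest [([0.557, 0.216, 0.002], 0.94), ([0.57, -0.201, 0.087], 0.54)]
side [0.40701482 0.90903362 0.82863831] [-2.29869402  0.01941353 -2.92494712] 52.08817974795861
handle [([0.464, -0.245, 0.076], 0.84)]
jig_center [([0.571, -0.206, 0.083], 0.97)]
cyl_center [([0.553, 0.217, 0.057], 0.63)]
cyl_neck [([0.647, 0.171, 0.062], 0.95), ([0.556, 0.217, -0.001], 0.49)]
stop_plate [([0.543, -0.138, 0.083], 0.73)]
tape_roll [([0.428, -0.013, -0.0], 0.81)]
valve_head []
spray_can [([0.598, 0.425, -0.0], 0.86), ([0.572, -0.202, 0.083], 0.46)]
rest [([0.558, 0.213, -0.0], 0.67), ([0.568, -0.203, 0.083], 0.48)]
```

View pics/scene0.png

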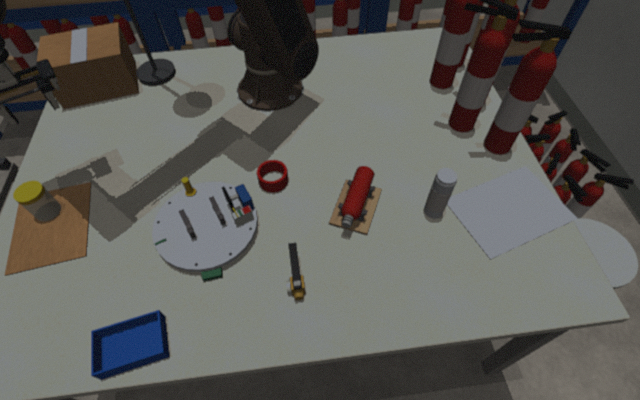

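View pics/side0.png

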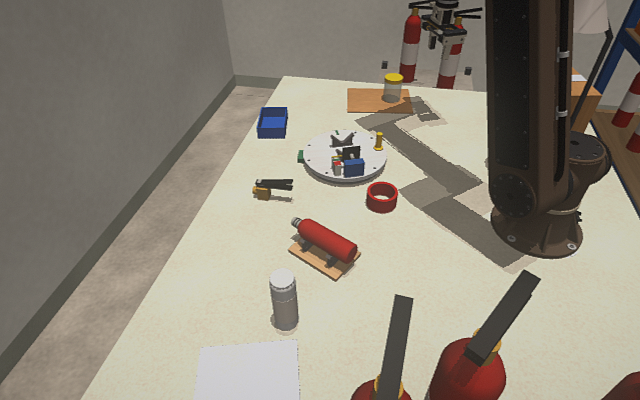

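The scene view shows the turntable at about pixel (206,225) with its handle at (187,185), the green line at (160,242) and the green block at (212,273). The cylinder is at (357,190) with its neck towards the camera. The tape roll is at (272,175) and the valve at (296,270). Next I'll measure the index direction.

```bash
cat >> h.py <<'E'
def ray(p,u,v):
    f=200/np.tan(np.radians(p['fovy']/2)); d=np.array([(u-p['cx'])/f,(v-p['cy'])/f,1.])
    a=np.array(p['attitude']); Rm=a if a.shape==(3,3) else R.from_euler('xyz',a).as_matrix()
    return np.array(p['position']),Rm@d
def onz(p,u,v,z):
    o,d=ray(p,u,v); return o+d*(z-o[2])/d[2]
def proj(p,X):
    f=200/np.tan(np.radians(p['fovy']/2)); c=R.from_euler('xyz',p['attitude']).as_matrix().T@(np.array(X)-p['position'])
    return p['cx']+f*c[0]/c[2],p['cy']+f*c[1]/c[2]
def green(p,roi=None):
    h=cv2.cvtColor(p['pixels'],cv2.COLOR_BGR2HSV); m=cv2.inRange(h,(45,90,40),(85,255,255))
    n,l,s,c=cv2.connectedComponentsWithStats(m)
    return [(s[i].tolist(),np.round(c[i],1).tolist()) for i in range(1,n) if s[i][4]>6]
E
python3 - <<'E'
from h import *
P={}
for n in ['scene','side']:
    p=P[n]=snap(n,n+'1.png')
    for b in green(p):
        print(n,b,[np.round(onz(p,*b[1],z),3).tolist() for z in(0.02,0.035)])
    print('proj c',proj(p,[.5705,-.202,.035]))
    big=cv2.resize(p['pixels'][150:300,130:280] if n=='scene' else p['pixels'][110:200,280:400],None,fx=4 if n=='scene' else 6,fy=4 if n=='scene' else 6,interpolation=2); cv2.imwrite('pics/%s1z.png'%n,big)
for th in ['handle','jig_center','stop_plate','cyl_center','cyl_neck','rest']:
    for n in P: print(th,n,[(np.round(d['position'],3).tolist(),round(d['p'],2)) for d in arm.landmark_of(P[n],th)[:1]])
E
```

```text
scene ([202, 268, 20, 11, 140], [211.6, 273.4]) [[0.72, -0.183, 0.02], [0.728, -0.18, 0.035]]
proj c (np.float64(205.0036798253766), np.float64(221.14868458773083))
side ([300, 150, 3, 9, 13], [301.4, 153.2]) [[0.714, -0.184, 0.02], [0.708, -0.164, 0.035]]
proj c (np.float64(344.2179814746063), np.float64(151.14857651165113))
handle scene [([0.538, -0.135, 0.078], 0.73)]
handle side [([0.466, -0.242, 0.073], 0.75)]
jig_center scene [([0.571, -0.196, 0.083], 0.75)]
jig_center side [([0.574, -0.203, 0.083], 0.78)]
stop_plate scene [([0.54, -0.135, 0.08], 0.7)]
stop_plate side [([0.54, -0.135, 0.082], 0.81)]
cyl_center scene [([0.555, 0.212, 0.058], 0.85)]
cyl_center side [([0.424, -0.014, 0.004], 0.29)]
cyl_neck scene [([0.65, 0.167, 0.057], 0.69)]
cyl_neck side []
rest scene [([0.557, 0.217, 0.002], 0.7)]
rest side [([0.558, 0.216, 0.001], 0.96)]
```

View pics/scene1z.png

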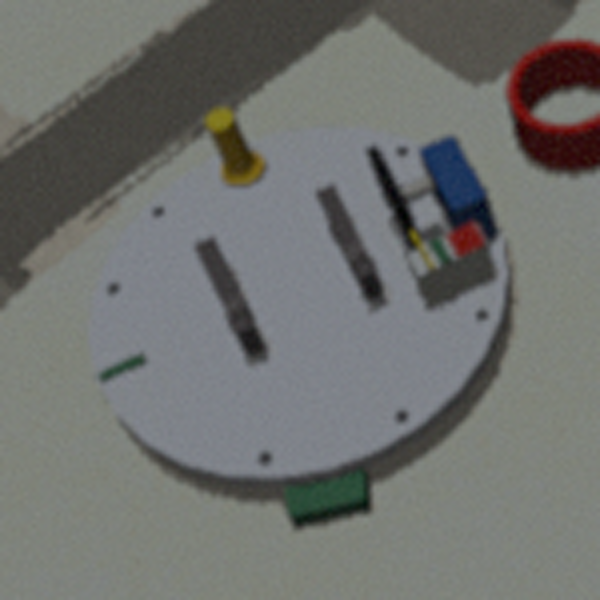

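>>> move_arm:
  jaw: [0,0,0,0,0]
  offset:
    - [0.03,0,-0.04]
    - [0.03,0.01,-0.04]
    - [0.035,0.01,-0.04]
    - [0.035,0.01,-0.04]
    - [0.035,0.01,-0.04]
  roll: [0,0,0,0,0]

```text
t: 2.33
eef_pos: [0.4075, -0.3652, 0.1865]
ee_rot: [-1.571, 0.001, 2.035]
force: [1.6, -0.7, -0.1]
width: 0.0876
```

>>> move_arm:
  jaw: [0.3,0.3,0.3,0.3]
  offset:
    - [0.035,0,-0.045]
    - [0.025,0,-0.035]
    - [0.022,0,-0.025]
    - [0,0,0]
  roll: [0,0,0,0]

```text
t: 2.82
eef_pos: [0.4652, -0.2446, 0.1869]
ee_rot: [-1.571, 0.0, 2.038]
force: [-0.2, -1.5, 0.3]
width: 0.0618
```

```bash
cat >> h.py <<'E'
def tcpT(s):
    T=np.eye(4); T[:3,:3]=R.from_euler('xyz',s['ee_rot']).as_matrix(); T[:3,3]=s['eef_pos']; return T
def wray(p,s,u,v):
    f=200/np.tan(np.radians(p['fovy']/2)); dx,dy=u-p['cx'],v-p['cy']; r=np.hypot(dx,dy); th=r/f
    d=np.array([np.sin(th)*dx/max(r,1e-9),np.sin(th)*dy/max(r,1e-9),np.cos(th)])
    T=tcpT(s)@np.array(p['hand_eye']); return T[:3,3],T[:3,:3]@d
def wonz(p,s,u,v,z):
    o,d=wray(p,s,u,v); return o+d*(z-o[2])/d[2]
def wproj(p,s,X):
    f=200/np.tan(np.radians(p['fovy']/2)); T=np.linalg.inv(tcpT(s)@np.array(p['hand_eye'])); c=T[:3,:3]@np.array(X)+T[:3,3]
    th=np.arctan2(np.hypot(c[0],c[1]),c[2]); ph=np.arctan2(c[1],c[0]); return p['cx']+f*th*np.cos(ph),p['cy']+f*th*np.sin(ph)
E
python3 - <<'E'
from h import *
s=st(); p=snap('wrist','w1.png'); print(p['fovy'],np.round(p['hand_eye'],3).tolist())
for th in ['handle','jig_center','stop_plate']:
    print(th,[(np.round(d['position'],3).tolist(),round(d['p'],2)) for d in arm.landmark_of(p,th)[:2]])
print(wproj(p,s,[.4645,-.2465,.093]),wproj(p,s,[.5715,-.201,.035]))
E
```

```text
t 2.825 p [ 0.4652 -0.2446  0.1869] rpy [-1.571  0.     2.038] F [-0.2 -1.5  0.3] w 0.0618
[[-0.45, 0.001, -0.893], [0.893, 0.0, -0.45], [-0.0, -1.0, -0.001]] q [-0.111  0.144 -0.374 -0.    -1.053 -0.993]
65.70646984690485 [[1.0, -0.001, 0.0, 0.0], [-0.0, -0.269, 0.963, -0.158], [-0.001, -0.963, -0.269, 0.073], [0.0, 0.0, 0.0, 1.0]]
handle [([0.46, -0.245, 0.073], 0.87)]
jig_center [([0.572, -0.204, 0.079], 0.94)]
stop_plate [([0.544, -0.13, 0.08], 0.7)]
(np.float64(319.2991322346535), np.float64(206.32206240747277)) (np.float64(313.3305537308231), np.float64(289.31282400190935))
```

View pics/w1.png

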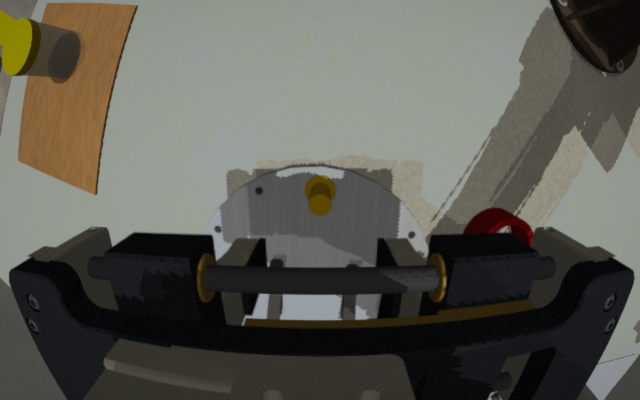

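The wrist view shows the post top at (319,203), which is centred between the fingers. I'll descend and grip.

>>> move_arm:
  jaw: [0.3,0.3,0.3,1,1]
  offset:
    - [0,0.05,0]
    - [0,0.05,0.001]
    - [0,0.027,0]
    - [0,0,0]
    - [0,0,0]
  roll: [0,0,0,0,0]
  grip_force: 20

```text
t: 3.65
eef_pos: [0.464, -0.2475, 0.0606]
ee_rot: [-1.572, 0.001, 2.034]
force: [0.1, -0.4, 0.7]
width: 0.0471
```

>>> move_arm:
  jaw: [1,1]
  offset:
    - [0,0,0]
    - [0,0,0]
  roll: [0,0]

```text
t: 3.9
eef_pos: [0.464, -0.2469, 0.0607]
ee_rot: [-1.572, 0.001, 2.035]
force: [-0.3, 0.5, -0.3]
width: 0.027
```

Run:
```python
from h import *
s=st()
c=np.array([.5715,-.202]); h=s['eef_pos'][:2]; print(np.linalg.norm(h-c),np.degrees(np.arctan2(*(h-c)[::-1])))
```

```text
t 3.9 p [ 0.464  -0.2469  0.0607] rpy [-1.572e+00  1.000e-03  2.035e+00] F [-0.3  0.5 -0.3] w 0.027
[[-0.447, 0.002, -0.894], [0.894, -0.0, -0.447], [-0.001, -1.0, -0.002]] q [-0.115  0.287 -0.527  0.    -0.755 -0.992]
0.1165170405781568 -157.32415437900488
```

>>> move_arm:
  jaw: [1,1,1,1,1]
  offset:
    - [0,0,0]
    - [-0.0172,0,0]
    - [-0.0172,0,0]
    - [-0.0172,0,0]
    - [-0.0172,0,0]
  roll: [0,-0.15,-0.15,-0.15,-0.15]

```text
t: 4.53
eef_pos: [0.5068, -0.2991, 0.0603]
ee_rot: [-1.571, 0.0, 2.639]
force: [0.1, 8.6, 6.5]
width: 0.0189
```

Run:
```python
from h import *
s=st()
c=np.array([.5715,-.202]); h=s['eef_pos'][:2]; print(np.linalg.norm(h-c),np.degrees(np.arctan2(*(h-c)[::-1])))
p=snap('scene','s2.png'); print(green(p)); cv2.imwrite('pics/s2z.png',cv2.resize(p['pixels'][150:300,130:280],None,fx=4,fy=4))
```

```text
t 4.525 p [ 0.5068 -0.2991  0.0603] rpy [-1.571  0.     2.639] F [0.1 8.6 6.5] w 0.0189
[[-0.876, 0.0, -0.481], [0.481, 0.0, -0.876], [-0.0, -1.0, -0.001]] q [-0.202  0.376 -0.386 -0.001 -0.809 -0.3  ]
0.11669287686217387 -123.68805500020086
[([174, 255, 5, 7, 7], [175.9, 258.0]), ([202, 268, 20, 12, 144], [211.6, 273.5])]
```

View pics/s2z.png

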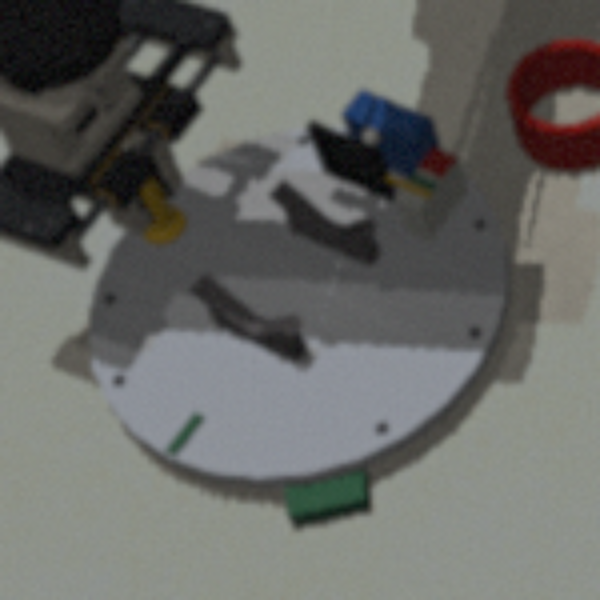

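The picture shows the table turning with the gripped handle. The green line is now at (176,258), about 40° short of the block.

>>> move_arm:
  jaw: [1,1,1,1,1]
  offset:
    - [-0.0172,0,0]
    - [-0.0172,0,0]
    - [-0.0172,0,0]
    - [-0.0115,0,0]
    - [0,0,0]
  roll: [-0.15,-0.15,-0.15,-0.1,0]

```text
t: 5.2
eef_pos: [0.5676, -0.3179, 0.0603]
ee_rot: [-1.57, 0.003, -3.099]
force: [3.0, -1.7, 2.9]
width: 0.019
```

Run:
```python
from h import *
s=st()
c=np.array([.5715,-.202]); h=s['eef_pos'][:2]; print(np.linalg.norm(h-c),np.degrees(np.arctan2(*(h-c)[::-1])))
p=snap('scene','s3.png'); print(green(p)); cv2.imwrite('pics/s3z.png',cv2.resize(p['pixels'][150:300,130:280],None,fx=4,fy=4))
```

```text
t 5.2 p [ 0.5676 -0.3179  0.0603] rpy [-1.570e+00  3.000e-03 -3.099e+00] F [ 3.  -1.7  2.9] w 0.019
[[-0.999, 0.003, 0.043], [-0.043, -0.001, -0.999], [-0.003, -1.0, 0.001]] q [-0.211  0.46  -0.243  0.001 -0.865  0.254]
0.11601433695680823 -91.913380585047
[([201, 258, 2, 9, 15], [201.6, 262.6]), ([202, 268, 20, 12, 148], [211.5, 273.5])]
```

View pics/s3z.png

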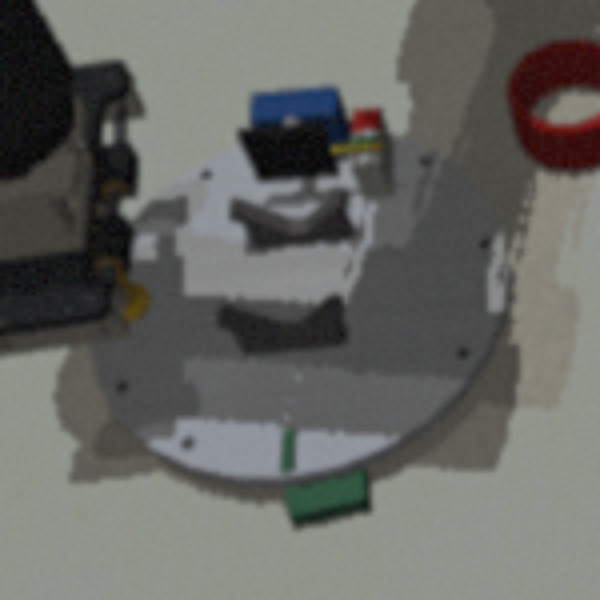

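The line is at (201,262) and the block's middle is about x=211, so roughly 9° remain. I'll go slower now.

>>> move_arm:
  jaw: [1,1,1,1,1]
  offset:
    - [-0.0058,0,0]
    - [-0.0058,0,0]
    - [-0.0046,0,0]
    - [-0.002,0,0]
    - [0,0,0]
  roll: [-0.05,-0.05,-0.04,0,0]

```text
t: 5.88
eef_pos: [0.5833, -0.3172, 0.0603]
ee_rot: [-1.569, -0.0, -2.961]
force: [-1.1, -6.2, 5.0]
width: 0.0188
```

Run:
```python
from h import *
s=st()
c=np.array([.5715,-.202]); h=s['eef_pos'][:2]; print(np.linalg.norm(h-c),np.degrees(np.arctan2(*(h-c)[::-1])))
p=snap('scene','s4.png'); print(green(p)); cv2.imwrite('pics/s4z.png',cv2.resize(p['pixels'][150:300,130:280],None,fx=4,fy=4))
```

```text
t 5.875 p [ 0.5833 -0.3172  0.0603] rpy [-1.569 -0.    -2.961] F [-1.1 -6.2  5. ] w 0.0188
[[-0.984, -0.0, 0.18], [-0.18, -0.001, -0.984], [0.0, -1.0, 0.001]] q [-0.204  0.479 -0.21   0.002 -0.882  0.383]
0.1157724617231734 -84.16754574463293
[([208, 257, 2, 9, 12], [208.2, 261.8]), ([202, 268, 20, 12, 148], [211.5, 273.6])]
```

View pics/s4z.png

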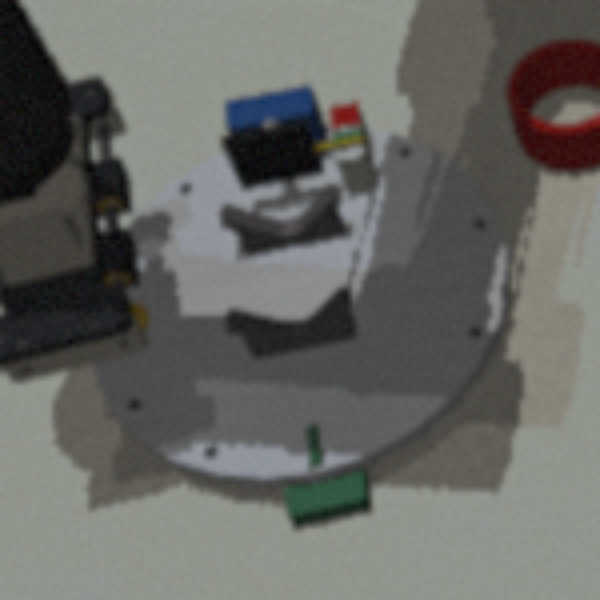

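The line is at (208,262), still slightly short of the block's middle, and there is no stop force yet. I'll creep further.

>>> move_arm:
  jaw: [1,1,1,1,1]
  offset:
    - [-0.003,0,0]
    - [-0.003,0,0]
    - [-0.002,0,0]
    - [0,0,0]
    - [0,0,0]
  roll: [-0.03,-0.03,-0.02,0,0]

```text
t: 6.55
eef_pos: [0.5839, -0.3164, 0.0601]
ee_rot: [-1.574, -0.012, -2.883]
force: [-21.5, -10.1, 16.9]
width: 0.0192
```

Run:
```python
from h import *
s=st()
c=np.array([.5715,-.202]); h=s['eef_pos'][:2]; print(np.linalg.norm(h-c),np.degrees(np.arctan2(*(h-c)[::-1])))
p=snap('scene','s5.png'); print(green(p)); cv2.imwrite('pics/s5z.png',cv2.resize(p['pixels'][150:300,130:280],None,fx=4,fy=4))
```

```text
t 6.55 p [ 0.5839 -0.3164  0.0601] rpy [-1.574 -0.012 -2.883] F [-21.5 -10.1  16.9] w 0.0192
[[-0.967, -0.012, 0.256], [-0.256, -0.0, -0.967], [0.012, -1.0, -0.003]] q [-0.202  0.485 -0.2    0.004 -0.897  0.458]
0.11505272714859453 -83.82863482233063
[([208, 258, 2, 7, 11], [208.5, 261.2]), ([202, 268, 20, 12, 146], [211.5, 273.6])]
```

View pics/s5z.png

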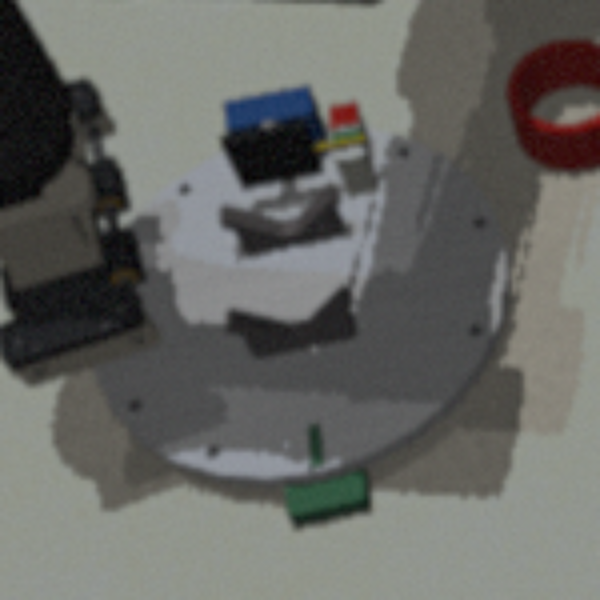

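At the stop: the handle no longer moves and about 24 N has built up. I'll unload, open and rise.

>>> move_arm:
  jaw: [1,1,0.4,0.4,0.4]
  offset:
    - [0.0055,0,0]
    - [0,0,0]
    - [0,0,0]
    - [0,0,0]
    - [0,0,0]
  roll: [0,0,0,0,0]

```text
t: 7.22
eef_pos: [0.5865, -0.3153, 0.0592]
ee_rot: [-1.571, -0.0, -2.879]
force: [-0.4, -0.3, -0.3]
width: 0.0436
```

Run:
```python
from h import *
s=st()
```

```text
t 7.225 p [ 0.5865 -0.3153  0.0592] rpy [-1.571 -0.    -2.879] F [-0.4 -0.3 -0.3] w 0.0436
[[-0.966, -0.0, 0.26], [-0.26, 0.0, -0.966], [0.0, -1.0, -0.0]] q [-0.201  0.483 -0.204 -0.    -0.884  0.464]
```

>>> move_arm:
  jaw: [0.4,0.4,0,0,0]
  offset:
    - [0,-0.02,0]
    - [0,-0.05,0]
    - [0,-0.05,0.02]
    - [0,-0.05,0.05]
    - [0,-0.02,0.05]
  roll: [0,0,0,0,0]

```text
t: 7.85
eef_pos: [0.6178, -0.4268, 0.2481]
ee_rot: [-1.567, 0.004, -2.877]
force: [1.6, 0.7, -0.3]
width: 0.0773
```

Run:
```python
from h import *
s=st()
for n in ['wrist','scene','side']:
    p=snap(n,n+'6.png')
    if n=='scene': print(green(p))
    for th in ['handle','jig_center','stop_plate','cyl_center','cyl_neck','rest']:
        print(n,th,[(np.round(d['position'],3).tolist(),round(d['p'],2)) for d in arm.landmark_of(p,th)[:1]])
```

```text
t 7.85 p [ 0.6178 -0.4268  0.2481] rpy [-1.567  0.004 -2.877] F [ 1.6  0.7 -0.3] w 0.0773
[[-0.965, 0.005, 0.261], [-0.261, -0.002, -0.965], [-0.004, -1.0, 0.003]] q [-3.460e-01  4.710e-01  2.350e-01  1.000e-03 -1.329e+00  6.100e-01]
wrist handle [([0.58, -0.313, 0.076], 0.64)]
wrist jig_center []
wrist stop_plate []
wrist cyl_center []
wrist cyl_neck []
wrist rest []
[([208, 261, 2, 5, 9], [208.6, 263.0]), ([211, 268, 11, 8, 57], [216.9, 271.9])]
scene handle [([0.58, -0.321, 0.074], 0.94)]
scene jig_center [([0.569, -0.2, 0.088], 0.56)]
scene stop_plate [([0.493, -0.214, 0.079], 0.52)]
scene cyl_center [([0.555, 0.212, 0.062], 0.71)]
scene cyl_neck [([0.647, 0.168, 0.057], 0.82)]
scene rest [([0.558, 0.214, 0.001], 0.75)]
side handle [([0.583, -0.314, 0.075], 0.72)]
side jig_center [([0.571, -0.203, 0.082], 0.66)]
side stop_plate [([0.778, 0.029, -0.001], 0.6)]
side cyl_center [([0.552, 0.215, 0.057], 0.64)]
side cyl_neck [([0.648, 0.172, 0.062], 0.61)]
side rest [([0.558, 0.216, 0.001], 0.95)]
```

View pics/wrist6.png

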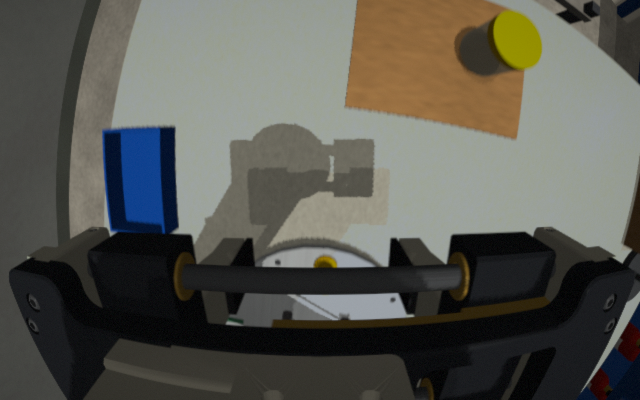

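View pics/scene6.png

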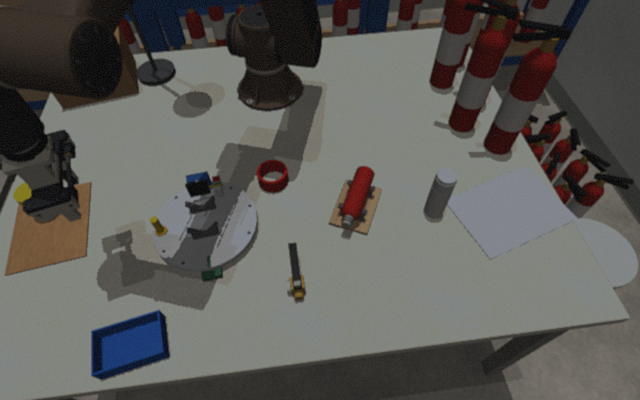

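>>> move_arm:
  jaw: [0,0,0,0,0]
  offset:
    - [-0.009,0,-0.05]
    - [-0.0097,0,-0.0585]
    - [-0.0097,0,-0.0585]
    - [-0.0097,0,-0.0585]
    - [-0.0097,0,-0.0585]
  roll: [0,0,0,0,0]

```text
t: 9.52
eef_pos: [0.5881, -0.1375, 0.244]
ee_rot: [-1.571, 0.001, -2.879]
force: [1.4, 0.2, -0.6]
width: 0.0879
```

>>> move_arm:
  jaw: [0,0,0,0,0]
  offset:
    - [-0.0097,0,-0.0585]
    - [-0.0097,0,-0.0585]
    - [-0.0097,0,-0.0585]
    - [-0.0097,0,-0.0585]
    - [-0.0097,0,-0.0585]
  roll: [0,0,0,0,0]

```text
t: 10.15
eef_pos: [0.5589, 0.1577, 0.2442]
ee_rot: [-1.571, 0.001, -2.879]
force: [1.0, 0.4, -0.6]
width: 0.0877
```

>>> move_arm:
  jaw: [0,0,0,0,0]
  offset:
    - [-0.0097,0,-0.058]
    - [0,0,0]
    - [0,0,0]
    - [0,0,0]
    - [0,0,0]
  roll: [0,0.188,0.188,0.188,0.188]

```text
t: 10.78
eef_pos: [0.5536, 0.2144, 0.2439]
ee_rot: [-1.571, 0.0, 2.649]
force: [-0.5, -0.3, -0.5]
width: 0.0879
```

>>> move_arm:
  jaw: [0,0,0,0,0]
  offset:
    - [0,0,0]
    - [0,0,0]
    - [0,0,0]
    - [0,0,0]
    - [0,0,0]
  roll: [0.188,0.188,0.188,0.188,0.188]

```text
t: 11.4
eef_pos: [0.5536, 0.2143, 0.2439]
ee_rot: [-1.571, -0.0, 1.711]
force: [0.1, -0.8, -0.4]
width: 0.0876
```

>>> move_arm:
  jaw: [0,0,0,0,0]
  offset:
    - [0,0,0]
    - [0,0,0]
    - [0,0,0]
    - [0,0,0]
    - [0,0,0]
  roll: [0.188,0.188,0.188,0.03,0]

```text
t: 12.02
eef_pos: [0.5536, 0.2143, 0.2438]
ee_rot: [-1.571, -0.0, 1.128]
force: [0.2, 0.5, -0.6]
width: 0.0874
```

Run:
```python
from h import *
s=st()
for n in ['wrist']:
    p=snap(n,n+'7.png')
    for th in ['cyl_center','cyl_neck','rest']:
        print(n,th,[(np.round(d['position'],3).tolist(),round(d['p'],2)) for d in arm.landmark_of(p,th)[:1]])
```

```text
t 12.025 p [0.5536 0.2143 0.2438] rpy [-1.571 -0.     1.128] F [ 0.2  0.5 -0.6] w 0.0874
[[0.429, 0.0, -0.903], [0.903, 0.0, 0.429], [0.0, -1.0, -0.0]] q [ 0.698  0.215 -0.148 -0.    -1.208 -2.712]
wrist cyl_center [([0.55, 0.212, 0.056], 0.81)]
wrist cyl_neck [([0.648, 0.168, 0.059], 0.67)]
wrist rest []
```

View pics/wrist7.png

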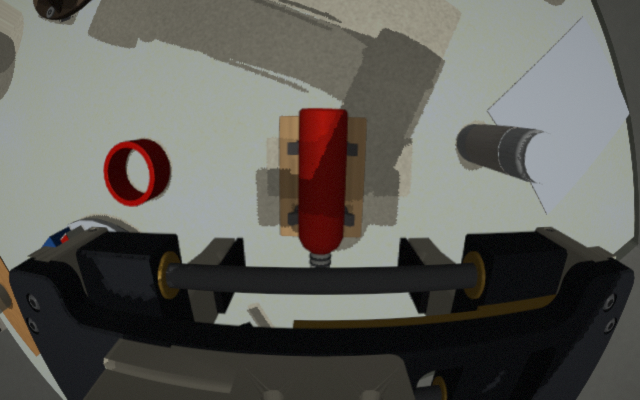

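The wrist view shows the cylinder upright in the image: base at row 108, neck at (320,258), middle line about column 323, with the tape roll and spray can on either side. I'll measure it from the red edges.

Run:
```python
from h import *
s=st(); p=snap('wrist','w8.png')
h=cv2.cvtColor(p['pixels'],cv2.COLOR_BGR2HSV); m=(cv2.inRange(h,(0,140,50),(8,255,255))|cv2.inRange(h,(172,140,50),(180,255,255)))
m[:, :270]=0; m[:,370:]=0
P=[]
for r in [130,150,170,190,210,230]:
    x=np.where(m[r])[0]; a,b=x.min(),x.max()
    # tangent rays: bisector plane through axis
    o,d1=wray(p,s,a,r); o,d2=wray(p,s,b,r); d=d1/np.linalg.norm(d1)+d2/np.linalg.norm(d2)
    X=o+d*(0.059-o[2])/d[2]; P.append(X); print(r,a,b,X.round(4))
P=np.array(P); v=P[-1]-P[0]; 
k=np.polyfit(P[:,0],P[:,1],1); print('angle',np.degrees(np.arctan(k[0])),'y at tcp x',np.polyval(k,s['eef_pos'][0]))
rr=np.where(m[:,323])[0]; print(rr.min(),rr.max(), wonz(p,s,323,rr.min(),.084))
ax=np.array([np.cos(np.arctan(k[0])),np.sin(np.arctan(k[0]))])
b=wonz(p,s,323,rr.min(),.084)[:2]; print('center from base', b+0.085*ax)
T=tcpT(s);
```

```text
t 12.225 p [0.5536 0.2143 0.2438] rpy [-1.571  0.     1.126] F [ 0.1  0.4 -0.7] w 0.0876
[[0.43, -0.0, -0.903], [0.903, -0.0, 0.43], [-0.0, -1.0, 0.0]] q [ 0.698  0.215 -0.148  0.    -1.208 -2.714]
130 299 347 [0.4976 0.2432 0.059 ]
150 298 344 [0.5168 0.2316 0.059 ]
170 299 345 [0.5376 0.2229 0.059 ]
190 298 344 [0.5578 0.212  0.059 ]
210 299 342 [0.5789 0.2013 0.059 ]
230 299 342 [0.6011 0.1907 0.059 ]
angle -26.681672067811746 y at tcp x 0.21430915042327375
109 253 [0.47760538 0.2525476  0.084     ]
center from base [0.55355416 0.21437977]
```

Centre measured at (0.5536, 0.2144), axis about -26°, so I'm right above it. Descending to TCP z=0.04 and gripping.

>>> move_arm:
  jaw: [0,0,0,0,0]
  offset:
    - [0,0.055,0]
    - [0,0.055,0]
    - [0,0.05,0]
    - [0,0.03,0]
    - [0,0.014,0]
  roll: [0.01,0,0,0,0]

```text
t: 12.9
eef_pos: [0.5529, 0.2137, 0.038]
ee_rot: [-1.57, 0.002, 1.115]
force: [0.4, 0.0, 0.2]
width: 0.0878
```

>>> move_arm:
  jaw: [1,1,1,1,1]
  offset:
    - [0,0,0]
    - [0,0,0]
    - [0,0,0]
    - [0,0,0]
    - [0,0,0]
  roll: [0,0,0,0,0]
  grip_force: 40

```text
t: 13.52
eef_pos: [0.554, 0.2145, 0.0407]
ee_rot: [-1.571, -0.001, 1.115]
force: [-1.4, -0.9, 6.4]
width: 0.0529
```

Run:
```python
from h import *
s=st(); snap('wrist','w9.png')
```

```text
t 13.525 p [0.554  0.2145 0.0407] rpy [-1.571e+00 -1.000e-03  1.115e+00] F [-1.4 -0.9  6.4] w 0.0529
[[0.44, 0.001, -0.898], [0.898, 0.001, 0.44], [0.001, -1.0, -0.001]] q [ 0.698  0.408 -0.392  0.    -0.77  -2.725]
```

View pics/w9.png

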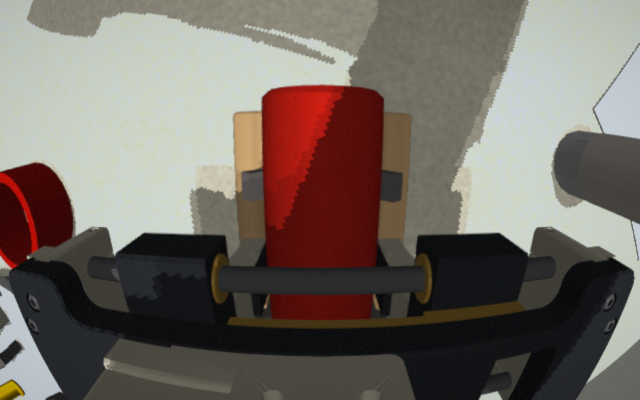

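Gripped at width 52.9 mm. The picture shows the cylinder centred between the pads. Now lift and carry.

>>> move_arm:
  jaw: [1,1,1,1,1]
  offset:
    - [0,-0.015,0]
    - [0,-0.04,0]
    - [0,-0.05,0]
    - [0,-0.03,0]
    - [0,0,0]
  roll: [0,0,0,0,0]

```text
t: 14.2
eef_pos: [0.5545, 0.215, 0.1778]
ee_rot: [-1.573, -0.004, 1.115]
force: [-0.4, 0.6, -5.1]
width: 0.053
```

>>> move_arm:
  jaw: [1,1,1,1,1]
  offset:
    - [-0.02,0,-0.012]
    - [-0.04,0,-0.0236]
    - [-0.04,0,-0.0236]
    - [-0.04,0,-0.0236]
    - [-0.04,0,-0.0236]
  roll: [0,0,0,0,0]

```text
t: 14.82
eef_pos: [0.5683, 0.0034, 0.173]
ee_rot: [-1.568, 0.002, 1.114]
force: [0.5, 0.3, -3.8]
width: 0.0529
```

>>> move_arm:
  jaw: [1,1,1,1,1]
  offset:
    - [-0.04,0,-0.0236]
    - [-0.04,0,-0.0236]
    - [-0.04,0,-0.0236]
    - [-0.04,0,-0.0236]
    - [-0.0178,0,-0.0117]
  roll: [0,0,0,0,0]

```text
t: 15.45
eef_pos: [0.5849, -0.2033, 0.1726]
ee_rot: [-1.567, 0.001, 1.112]
force: [-0.9, 0.0, -5.3]
width: 0.0526
```

>>> move_arm:
  jaw: [1,1,1,1,1]
  offset:
    - [0,0,0]
    - [0,0,0]
    - [0,0,0]
    - [0,0,0]
    - [0,0,0]
  roll: [-0.14,-0.14,-0.14,-0.142,0]

```text
t: 16.08
eef_pos: [0.5857, -0.2005, 0.1735]
ee_rot: [-1.569, -0.001, 1.675]
force: [0.4, -0.5, -4.0]
width: 0.0529
```

Run:
```python
from h import *
s=st()
for n in ['wrist','scene','side']:
    p=snap(n,n+'10.png')
    for th in ['handle','jig_center','stop_plate','cyl_center','cyl_neck']:
        print(n,th,[(np.round(d['position'],3).tolist(),round(d['p'],2)) for d in arm.landmark_of(p,th)[:1]])
```

```text
t 16.075 p [ 0.5857 -0.2005  0.1735] rpy [-1.569e+00 -1.000e-03  1.675e+00] F [ 0.4 -0.5 -4. ] w 0.0529
[[-0.104, -0.002, -0.995], [0.995, 0.0, -0.104], [0.001, -1.0, 0.002]] q [-0.015  0.307 -0.189 -0.    -1.077 -1.451]
wrist handle [([0.586, -0.315, 0.078], 0.63)]
wrist jig_center []
wrist stop_plate []
wrist cyl_center [([0.58, -0.203, 0.191], 0.89)]
wrist cyl_neck []
scene handle [([0.582, -0.319, 0.073], 0.67)]
scene jig_center [([0.571, -0.198, 0.082], 0.66)]
scene stop_plate [([0.489, -0.21, 0.079], 0.59)]
scene cyl_center [([0.589, -0.2, 0.195], 0.76)]
scene cyl_neck [([0.692, -0.191, 0.193], 0.79)]
side handle [([0.586, -0.314, 0.075], 0.68)]
side jig_center [([0.568, -0.203, 0.085], 0.55)]
side stop_plate [([0.691, -0.185, 0.198], 0.68)]
side cyl_center [([0.586, -0.201, 0.193], 0.7)]
side cyl_neck [([0.692, -0.188, 0.198], 0.66)]
```

View pics/wrist10.png

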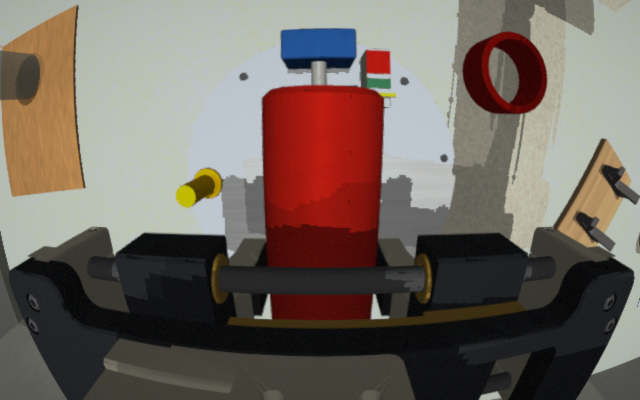

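View pics/scene10.png

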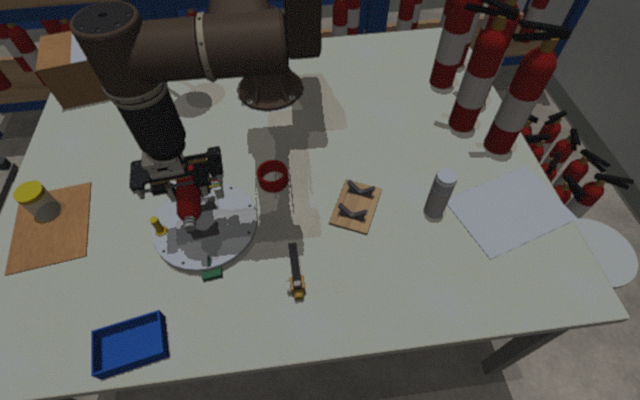

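The wrist view shows the cylinder held straight above the cradle. The stop rod is at (319,73), the pointer at (388,96), the handle top at (187,197) and the disc rim is visible. I'll measure the jig from these.

Run:
```python
from h import *
s=st(); p=snap('wrist','w11.png')
cv2.imwrite('pics/w11z.png',cv2.resize(p['pixels'][20:220,160:460],None,fx=2.6,fy=2.6,interpolation=2))
hs=cv2.cvtColor(p['pixels'],cv2.COLOR_BGR2HSV)
c=np.array([.5715,-.202])
m=cv2.inRange(hs,(22,150,150),(33,255,255)); m[:150]=0;m[:,:150]=0; m[:,240:]=0
n,l,S,C=cv2.connectedComponentsWithStats(m); print(S[1:],C[1:])
i=1+np.argmax(S[1:,4]); H=wonz(p,s,*C[i],.093); print('handle',H, np.degrees(np.arctan2(H[1]-c[1],H[0]-c[0])),np.hypot(*(H[:2]-c)))
for u,v,z in [(319.5,73,.088),(319.5,73,.082)]: 
    X=wonz(p,s,u,v,z); print('rod',X,np.degrees(np.arctan2(X[1]-c[1],X[0]-c[0]))-180)
# overlay predicted rim & jig axis points
for ang in (5,6.2,7.5):
  a=np.radians(ang); e=np.array([np.cos(a),np.sin(a)]); 
  print(ang,[np.round(wproj(p,s,[*(c+e*x),z]),1).tolist() for x,z in((-.1,.082),(-.13,.082))], 'handle',np.round(wproj(p,s,[*(c+.115*np.array([e[1],-e[0]])),.093]),1))
img=p['pixels'].copy()
for t in np.linspace(0,2*np.pi,200):
    u,v=wproj(p,s,[c[0]+.14*np.cos(t),c[1]+.14*np.sin(t),.035])
    if 0<=u<640 and 0<=v<400: cv2.circle(img,(int(round(u)),int(round(v))),0,(0,0,255),-1)
cv2.imwrite('pics/w11o.png',cv2.resize(img[20:220,160:460],None,fx=2.6,fy=2.6,interpolation=0))
```

```text
t 16.975 p [ 0.5867 -0.2005  0.1748] rpy [-1.571 -0.     1.677] F [-0.8  0.3 -3.9] w 0.0529
[[-0.106, 0.0, -0.994], [0.994, 0.0, -0.106], [0.0, -1.0, -0.0]] q [-0.015  0.306 -0.187 -0.    -1.077 -1.45 ]
[[196 167  25  29 241]
 [177 184  19  21 323]] [[211.6473029  177.41908714]
 [186.08978328 194.08359133]]
handle [ 0.58309933 -0.3161122   0.093     ] -84.19590770838197 0.11470021626145604
rod [ 0.47657758 -0.21333908  0.088     ] -353.1879406122198
rod [ 0.47564786 -0.21346643  0.082     ] -353.17833938774345
5 [[323.4, 68.8], [324.1, 33.6]] handle [185.6 192.2]
6.2 [[320.8, 68.8], [320.7, 33.6]] handle [185.9 195. ]
7.5 [[317.9, 68.9], [317.0, 33.7]] handle [186.2 198. ]
```

View pics/w11o.png

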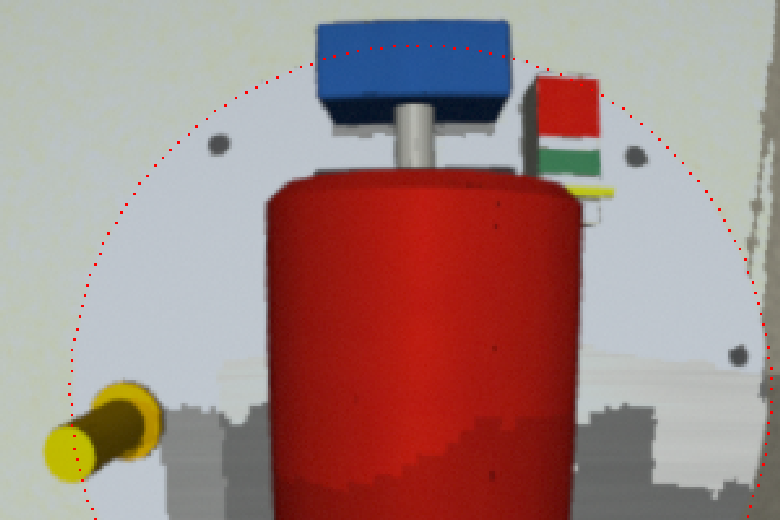

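The predicted rim and handle overlay match to about 1 mm. The cradle axis is 6.2° and the cylinder axis is 6.1°. Lowering with a gap to the stop.

>>> move_arm:
  jaw: [1,1,1,1,1]
  offset:
    - [0,0.03,-0.002]
    - [0,0.03,0]
    - [0,0.025,0]
    - [0,0.013,0]
    - [0,0.005,0]
  roll: [0,0,0,0,0]

```text
t: 17.65
eef_pos: [0.5887, -0.2003, 0.0713]
ee_rot: [-1.57, 0.0, 1.677]
force: [-0.4, -0.3, -4.3]
width: 0.0529
```

Run:
```python
from h import *
s=st(); p=snap('wrist','w12.png')
cv2.imwrite('pics/w12z.png',cv2.resize(p['pixels'][0:220,160:460],None,fx=2.6,fy=2.6,interpolation=2))
```

```text
t 17.65 p [ 0.5887 -0.2003  0.0713] rpy [-1.57   0.     1.677] F [-0.4 -0.3 -4.3] w 0.0529
[[-0.106, -0.001, -0.994], [0.994, -0.0, -0.106], [-0.0, -1.0, 0.001]] q [-0.014  0.409 -0.298  0.    -0.864 -1.451]
```

View pics/w12z.png

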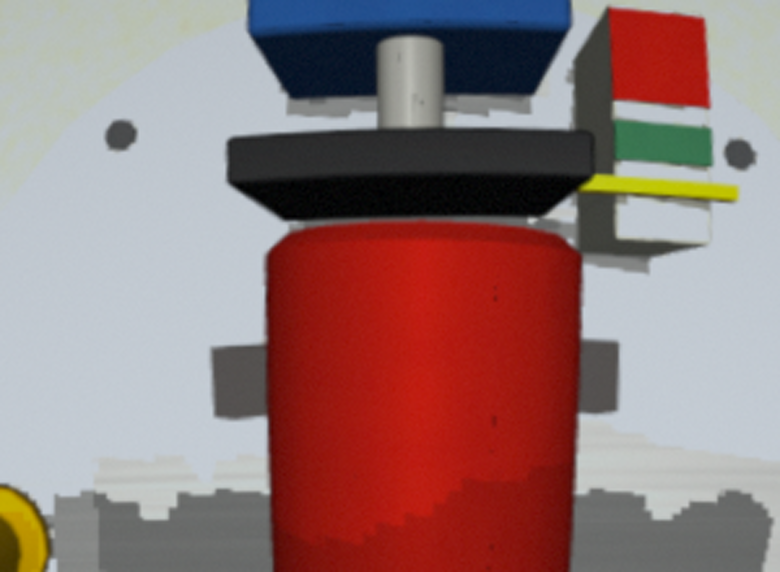

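The cylinder is about 2 mm right of the plate and V-block middle (columns 423 against 411–415), with a clear gap to the stop. I'll correct 1.5 mm and lower the last part.

>>> move_arm:
  jaw: [1,1,1,1,1]
  offset:
    - [-0.0015,0.003,0]
    - [0,0.003,0]
    - [0,0.0015,0]
    - [0,0,0]
    - [0,0,0]
  roll: [0,0,0,0,0]

```text
t: 18.32
eef_pos: [0.5892, -0.2018, 0.065]
ee_rot: [-1.572, 0.0, 1.677]
force: [-2.4, 3.3, 4.6]
width: 0.0531
```

Run:
```python
from h import *
s=st(); p=snap('wrist','w13.png')
cv2.imwrite('pics/w13z.png',cv2.resize(p['pixels'][0:220,160:460],None,fx=2.6,fy=2.6,interpolation=2))
```

```text
t 18.325 p [ 0.5892 -0.2018  0.065 ] rpy [-1.572  0.     1.677] F [-2.4  3.3  4.6] w 0.0531
[[-0.106, 0.001, -0.994], [0.994, -0.0, -0.106], [-0.0, -1.0, -0.001]] q [-0.017  0.417 -0.303  0.    -0.85  -1.448]
```

View pics/w13z.png

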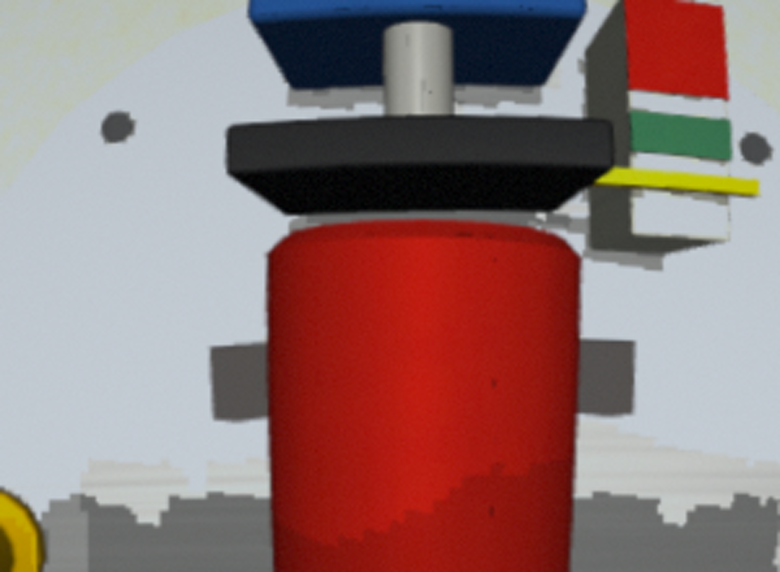

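It is seated: the vertical reaction went from -4.3 to +4.6 N. Next I'll press towards the stop in increments.

>>> move_arm:
  jaw: [1,1,1,1,1]
  offset:
    - [0.0007,0,0.003]
    - [0,0,0.003]
    - [0,0,0.003]
    - [0,0,0.002]
    - [0,0,0]
  roll: [0,0,0,0,0]

```text
t: 19.0
eef_pos: [0.5787, -0.2023, 0.0646]
ee_rot: [-1.573, 0.0, 1.677]
force: [4.5, 1.4, 1.4]
width: 0.0526
```

Run:
```python
from h import *
s=st(); p=snap('wrist','w14.png')
cv2.imwrite('pics/w14z.png',cv2.resize(p['pixels'][0:220,160:460],None,fx=2.6,fy=2.6,interpolation=2))
```

```text
t 19.0 p [ 0.5787 -0.2023  0.0646] rpy [-1.573  0.     1.677] F [4.5 1.4 1.4] w 0.0526
[[-0.106, 0.002, -0.994], [0.994, -0.0, -0.106], [-0.0, -1.0, -0.002]] q [-0.018  0.404 -0.327  0.    -0.838 -1.447]
```

View pics/w14z.png

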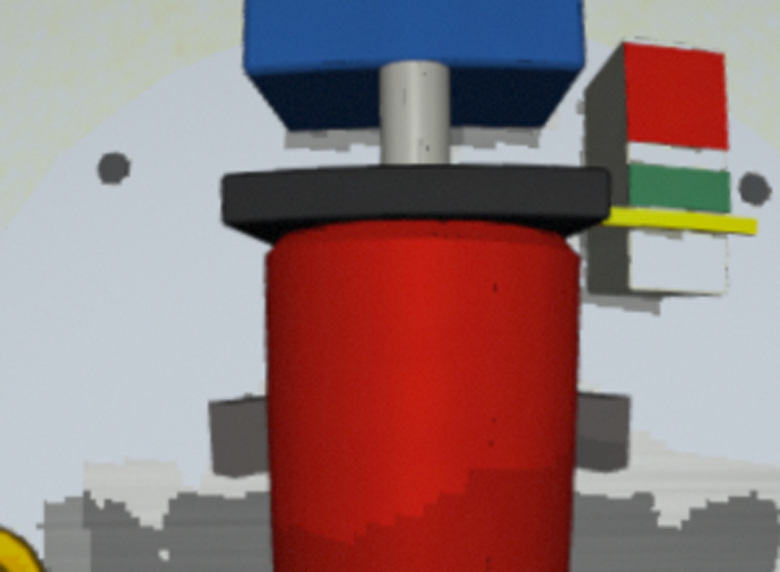

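The stop is engaged: the pointer at (690,220) is just below the green band (165–210), and the force is 4.5 N. I'll press on gradually.

>>> move_arm:
  jaw: [1,1,1,1,1]
  offset:
    - [0,0,0.002]
    - [0,0,0.002]
    - [0,0,0.002]
    - [0,0,0]
    - [0,0,0]
  roll: [0,0,0,0,0]

```text
t: 19.68
eef_pos: [0.5738, -0.2029, 0.0647]
ee_rot: [-1.574, 0.001, 1.677]
force: [7.5, 0.9, -1.9]
width: 0.053
```

Run:
```python
from h import *
s=st(); p=snap('wrist','w15.png')
cv2.imwrite('pics/w15z.png',cv2.resize(p['pixels'][0:220,160:460],None,fx=2.6,fy=2.6,interpolation=2))
```

```text
t 19.675 p [ 0.5738 -0.2029  0.0647] rpy [-1.574e+00  1.000e-03  1.677e+00] F [ 7.5  0.9 -1.9] w 0.053
[[-0.106, 0.003, -0.994], [0.994, -0.0, -0.106], [-0.001, -1.0, -0.003]] q [-0.019  0.397 -0.339  0.    -0.832 -1.445]
```

View pics/w15z.png

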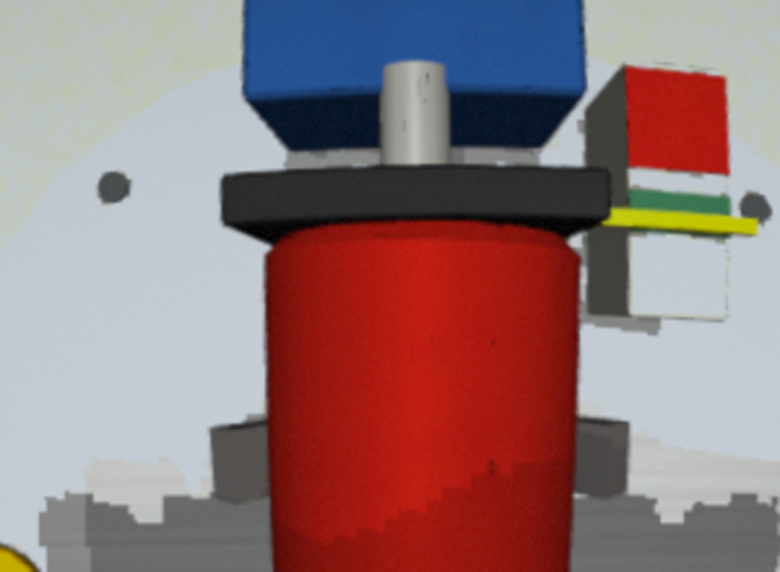

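The pointer is now inside the lower part of the green band, with 7.5 N. I'll go 2 mm more and add slight down-pressure.

>>> move_arm:
  jaw: [1,1,1,1,1]
  offset:
    - [0,0.001,0.001]
    - [0,0,0.0015]
    - [0,0,0]
    - [0,0,0]
    - [0,0,0]
  roll: [0,0,0,0,0]

```text
t: 20.35
eef_pos: [0.5729, -0.2029, 0.0645]
ee_rot: [-1.577, 0.001, 1.678]
force: [9.8, 3.0, 0.4]
width: 0.0531
```

Run:
```python
from h import *
s=st(); p=snap('wrist','w16.png')
cv2.imwrite('pics/w16z.png',cv2.resize(p['pixels'][0:220,160:460],None,fx=2.6,fy=2.6,interpolation=2))
hs=cv2.cvtColor(p['pixels'],cv2.COLOR_BGR2HSV)
print(np.where(hs[:,425,1]>100)[0].tolist(), hs[60:95,425,0].tolist())
q=snap('scene','s16.png'); snap('side','side16.png'); print(green(q))
for th in ['cyl_neck','cyl_center','handle']: print(th,[(np.round(d['position'],3).tolist(),round(d['p'],2)) for d in arm.landmark_of(q,th)[:1]])
cv2.imwrite('pics/s16z.png',cv2.resize(q['pixels'][150:300,130:280],None,fx=4,fy=4))
c=np.array([.5715,-.202]);m=cv2.inRange(hs,(22,150,120),(33,255,255)); m[:150]=0;m[:,240:]=0
n,l,S,C=cv2.connectedComponentsWithStats(m); print(S[1:].tolist(),C[1:].tolist())
for ang in (4,5,6.2,7): 
  a=np.radians(ang); print(ang, wproj(p,s,[c[0]+.115*np.sin(a),c[1]-.115*np.cos(a),.093]))
st()
```

```text
t 20.35 p [ 0.5729 -0.2029  0.0645] rpy [-1.577e+00  1.000e-03  1.678e+00] F [9.8 3.  0.4] w 0.0531
[[-0.107, 0.007, -0.994], [0.994, -0.001, -0.107], [-0.001, -1.0, -0.006]] q [-1.900e-02  3.940e-01 -3.430e-01  1.000e-03 -8.270e-01 -1.445e+00]
[30, 31, 32, 33, 34, 35, 36, 37, 38, 39, 40, 41, 42, 43, 44, 45, 46, 47, 48, 49, 50, 51, 52, 53, 54, 55, 56, 57, 58, 59, 60, 61, 62, 63, 64, 65, 66, 67, 77, 78, 79, 80, 81, 82, 83, 84, 85, 86, 87, 88, 89, 90, 253, 254, 255, 256, 257, 258, 259, 260, 261, 262, 263, 264, 265, 266, 267, 268, 269, 270, 271, 272, 273, 274, 275, 276, 277, 278, 279, 280, 281, 282, 283, 284, 285, 286, 287, 288, 289, 290, 291, 292, 293, 294, 295, 296, 297, 298, 299, 300, 301, 302, 303, 307, 310, 311, 312, 313, 314, 315, 316, 317, 318, 319, 320, 321, 322, 323, 324, 350] [2, 1, 2, 2, 2, 2, 2, 3, 16, 104, 105, 105, 105, 104, 104, 90, 75, 72, 72, 72, 68, 43, 33, 31, 31, 31, 31, 31, 31, 47, 71, 70, 60, 56, 101]
[([208, 257, 2, 9, 12], [208.4, 261.2]), ([202, 268, 20, 12, 146], [211.5, 273.7])]
cyl_neck [([0.678, -0.191, 0.082], 0.69)]
cyl_center [([0.574, -0.206, 0.081], 0.9)]
handle [([0.583, -0.316, 0.074], 0.61)]
[[141, 211, 36, 23, 415], [113, 250, 4, 5, 14]] [[160.0674698795181, 220.97590361445782], [114.14285714285714, 251.92857142857142]]
4 (np.float64(114.41645754572761), np.float64(259.88065784675115))
5 (np.float64(115.16431414961832), np.float64(263.1422442107927))
6.2 (np.float64(116.13392094828097), np.float64(267.0232744725872))
7 (np.float64(116.82338668992944), np.float64(269.5902436502844))
t 20.65 p [ 0.5729 -0.2029  0.0645] rpy [-1.577e+00  1.000e-03  1.678e+00] F [9.9 2.6 0.3] w 0.0533
[[-0.107, 0.006, -0.994], [0.994, -0.001, -0.107], [-0.001, -1.0, -0.006]] q [-1.900e-02  3.940e-01 -3.430e-01  1.000e-03 -8.270e-01 -1.445e+00]
```

View pics/w16z.png

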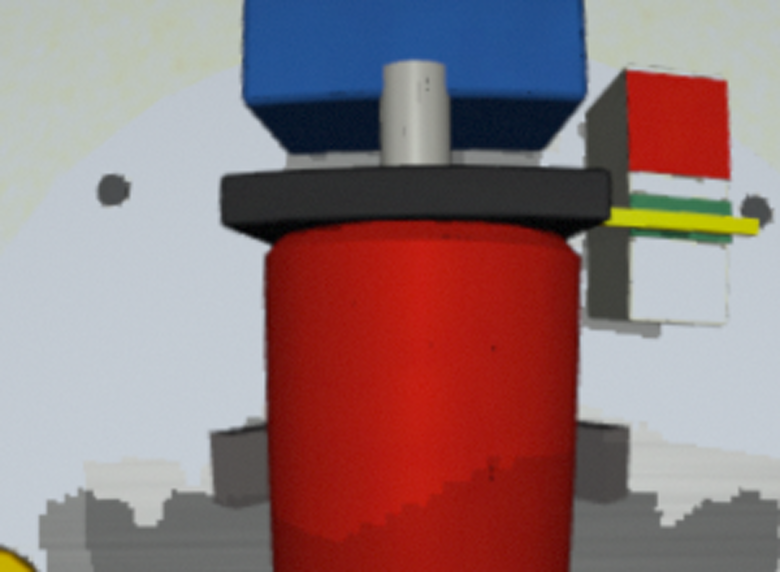

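View pics/s16z.png

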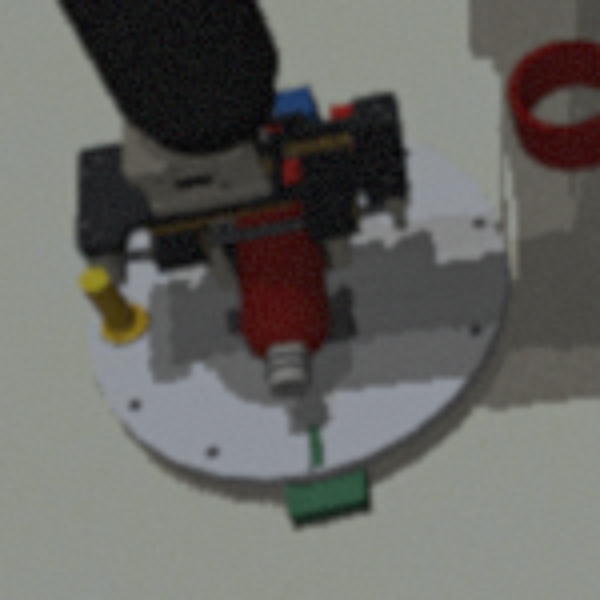

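View pics/w16.png

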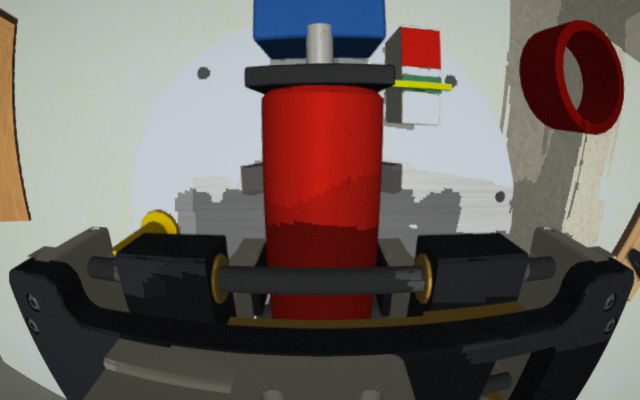

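The scene view shows the green line still at (208,261), as when it was held against the stop, and the neck pointing outwards. The wrist view shows the pointer in the middle of the green band (rows 75–91, pointer 82). One still check, then I hand in.

>>> move_arm:
  jaw: [1,1,1,1]
  offset:
    - [0,0,0]
    - [0,0,0]
    - [0,0,0]
    - [0,0,0]
  roll: [0,0,0,0]

```text
t: 21.15
eef_pos: [0.5729, -0.2029, 0.0645]
ee_rot: [-1.577, 0.001, 1.678]
force: [10.0, 2.9, 0.2]
width: 0.0527
```

Run:
```python
from h import *
st(); p=snap('wrist','w17.png'); hs=cv2.cvtColor(p['pixels'],cv2.COLOR_BGR2HSV); print(hs[60:95,425,0].tolist())
print(arm.job_done())
```

```text
t 21.15 p [ 0.5729 -0.2029  0.0645] rpy [-1.577e+00  1.000e-03  1.678e+00] F [10.   2.9  0.2] w 0.0527
[[-0.107, 0.006, -0.994], [0.994, -0.001, -0.107], [-0.001, -1.0, -0.006]] q [-1.900e-02  3.940e-01 -3.430e-01  1.000e-03 -8.270e-01 -1.445e+00]
[1, 2, 1, 2, 2, 2, 2, 2, 14, 105, 105, 106, 106, 104, 105, 92, 74, 72, 72, 72, 69, 42, 33, 31, 31, 31, 31, 30, 31, 47, 72, 70, 60, 57, 101]
the job is handed in; nothing more can be done
None
```

I turned the turntable by its handle until it held against the index stop. Then I laid the cylinder in the cradle neck outwards and pressed it onto the sprung stop. I handed the job in at about 21 s, with the arm still gripping at 40 N and pressing.

Last checks:
- **Stop:** the pointer was in the middle of the green band, roughly 9 mm of travel by my estimate. The force on the wrist was a steady 10 N; a little of that is friction in the cradle, so the stop itself takes slightly less.
- **Turntable:** the green line was unchanged from where the table had held against the stop. It looked slightly off the middle of the block in the picture, so I relied on the table not moving under about 24 N and on the handle's bearing.
- **Cylinder:** by the arm's pose it sat about 1 mm off the cradle axis sideways and in height, nearly parallel to it. A 3 N sideways force from the V-blocks remained.
- **Bystanders:** I did not touch the tape roll, valve or spray can. I did not measure their positions again at the end.

No check failed. Some network reports were wrong, such as the stop plate found at the valve or the neck, and I discarded those against the pictures.

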